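# Slide the battery box home and bolt it in

### The job

Push the tall, heavy battery box low, on its jutting base, so that it slides upright across the bench and fully home against the rear stop of its dock. Then push the dock's locking bolt fully across in front of it. Only push: do not tip, lift or take the box, keep the fingers off its carrying handle, and leave everything else on the bench where it stands.

Things in the scene. Friction and masses are not known exactly. Their poses are not given: they have to be found in the camera images.
- box: Battery box, loose, 1 to 1.9 kg, slides at 5 to 14 N. Grey plinth 110 (x) x 130 (y) x 30 high; on it a white case 85 x 120 x 170 (top at 200), flush with the plinth's rear, so the plinth juts out 25 in front. Origin: centre of its underside; x points from its front (vent slots, towards the robot) to its rear, z up. Pushed up on the tall case it tips; pushed on the plinth it slides.
- box_push (a point): Centre of the box's plinth front face, where to push: 15 above the bench, at box x = -55, y = 0; the face is 130 wide and 30 high. Axes as the box's.
- handle: Thin black carrying handle on top of the box: a bar of 10 diameter, 80 long along y, 200 to 230 above the bench. Not to be touched by the fingers. Origin: midway between its feet.
- dock: Aluminium dock fixed to the bench, no floor; place and yaw vary. Origin: on the bench, where the box's origin is when fully home (axes then agree); x points into the dock. Parallel cheeks 40 high, inner faces at y = +-69 (4 play each side of the plinth), x 0 to 65; rear stop 60 high, its face at x = 55. The box starts in front: 125 to 150 back, up to 10 aside, up to 0.1 rad askew.
- dock_mouth (a point): On the bench in the middle of the dock's mouth, at dock x = -55. Flared entry plates, 40 high, widen the mouth to 89 either side of this point and narrow evenly to 69 at dock x = 0. Right of it (dock y -118 to -92, x -84 to -50) a bracket 30 high guides the bolt. Axes as the dock's.
- bolt (a joint): Locking bolt of the dock, m: a steel bar 12 x 110 x 12 along dock y at dock x = -67, 16 above the bench, on the right (-y) side. 0 = drawn out, nose at dock y = -105; 0.075 = fully across, nose at y = -30, 6 in front of the home box's plinth. Starts at 0 to 0.012. Pushed to dock +y with 2 to 3 N; stays where left. Passes only if the box is home.
- bolt_paddle (a point): Centre of the outer (-y) face of the bolt's paddle, an upright steel plate at the bolt's outer end: 46 along dock x (23 either side of this point), 10 thick along y, 8 to 52 above the bench (this point at 30). Push this face to dock +y; it moves with the bolt. Axes as the dock's.
- tube_rack: Bystander: blue tube rack, 82 x 118 x 45 high, loose. Origin: centre of its underside.
- tip_box: Bystander: blue pipette tip box, 88 x 75 x 50 high, loose. Origin: centre of its underside.
- bottle: Bystander: amber reagent bottle, 60 diameter, 120 high, loose. Origin: centre of its underside.
- jar: Bystander: small white jar with red cap, 40 diameter, 45 high, loose. Origin: centre of its underside.
- slide_frame: Bystander: flat dark red slide frame (open tray), 110 x 85 x 20 high, loose. Origin: centre of its underside.
- pail: Bystander: yellow waste pail, 160 diameter at the rim, 150 high, loose. Origin: centre of its underside.
- beaker: Bystander: glass beaker, 70 diameter, 80 high, loose. Origin: centre of its underside.

How it is judged:
On the way, in this order (a step that is already met when the one before it is completed fails the run):
1. the box stands fully home in the dock, upright, with the bolt still drawn (x of box in the frame of dock above -0.006 m and y of box in the frame of dock between -0.008 and 0.008 m and angle between the x axis of box and the x axis of dock, either way round below 0.07 rad and angle between box's own z axis and vertical below 0.05 rad and height (world z) of box below 0.006 m and linear speed of box below 0.02 m/s and value of joint bolt below 0.04 m), for 0.2 s.
2. the bolt is pushed fully across (value of joint bolt above 0.068 m), for 0.2 s.
At the end, for the whole second after the job is handed in: The box stands upright on the bench, at rest, within 6 mm of the dock's rear stop, within 8 mm of its centre line and 0.07 rad of its direction, and the bolt is across by more than 68 of its 75 mm (x of box in the frame of dock above -0.006 m and y of box in the frame of dock between -0.008 and 0.008 m and angle between the x axis of box and the x axis of dock, either way round below 0.07 rad and angle between box's own z axis and vertical below 0.05 rad and height (world z) of box below 0.006 m and linear speed of box below 0.02 m/s and value of joint bolt above 0.068 m); the robot touches nothing.
It fails at once if the box is tipped (leans more than 0.2 rad) (angle between box's own z axis and vertical above 0.2 rad).
It fails at once if the box is lifted off the bench (height (world z) of box above 0.015 m).
It fails at once if the fingers take the carrying handle (contact force between the fingers and handle above 1 N).
It fails at once if a bystander is moved more than 20 mm or tipped (distance of any of tube_rack, tip_box, bottle, jar, slide_frame, pail, beaker from where it was at the start of the episode above 0.02 m or angle between any of tube_rack, tip_box, bottle, jar, slide_frame, pail, beaker's own z axis and vertical above 0.3 rad).
It also fails if it takes over 58 s, if anything falls off the work surface, if the arm or the gripper's body presses on something with over 40 N, if the wrist force passes 120 N, or if a joint passes its speed limit or range.

### The arm

A 7-joint arm with a two-finger parallel gripper is mounted at the origin on the work surface. World frame = base frame: x ahead of the robot, y to its left, z up, the work surface at z = 0. Lengths are in m, angles in rad, forces in N, time in s.
With the tool pointing down it reaches from about 0.4 to 0.85 m from the base axis. Payload 10.4 kg.
Tool frame: the origin (TCP) lies at the very end of the fingers, on their centre line; the grasp point (between the pads) lies ctrl.pinch_z behind it (ctrl.pinch_z is the distance from the TCP to the grasp point, in m); z points along the fingers, y is the direction in which the jaws open and shut (so a half turn about z gives the same grasp; the last joint's range is limited). The gripper opens to 87 mm and grips with 3 to 60 N. Pads are 19 mm wide; open, the fingers measure 117 mm over their backs; the gripper's body (75 mm by 190 mm) begins 51 mm behind the grasp point.
Start: joints at [-1.124, 0.332, -0.065, 1.46, 0.022, 1.35, -0.088], TCP at [0.283, 0.557, 0.223] pointing down, gripper open.
Joint ranges: [-2.6, 2.6], [-0.5, 2.12], [-1.47, 1.34], [0.16, 2.42], [-1.27, 4.41], [0.06, 2.06], [-2.6, 2.6]. Speed limits (rad/s): [2.22, 2.22, 2.79, 2.79, 3.14, 3.14, 3.14].

### API

Orientations are given as a unit quaternion [w, x, y, z].
In Python, from station import monitor, imaging, ctrl gives the robot as it stands.
- The arm moves only by the tool arm_command, never from a script. Its argument "moves" is a list that holds one entry, the list of rows, each a list of 7 numbers: the finger opening in cm, from 0 to 8.7, then the shift along the tool's x, y, z in cm, then the turn, a rotation vector about the tool's x, y, z in degrees. A call has exactly 8 rows; each row shifts and turns the commanded pose from where the row before left it, along the tool's axes as they then stand; what a row does not reach is not made up. A row lasts 1/8 s, in which the tool goes at most 62.5 mm and 10.7 degrees, less where a joint would pass 70% of its speed; a pose out of reach is approached as far as the arm can. A call with a gripper value outside its range is refused whole. The fingers move at their own pace and stop on an object; the grip force is fixed at half the most. Time passes only in rows, so rows that do not move let the fingers close, or fill a call up. It gives the time, the measured TCP pose, the force and the opening at its end, in the units of the state.
- monitor.get_obs(): the state, without advancing time (a new reading comes with each control period).
- imaging.camera(name): name is "scene" or "top" or "wrist"; returns (picture, depth): 480x640x3 uint8, blue, green, red; 480x640 float32, m along the optical axis (not along the pixel's ray), 0 where there is no reading.
- imaging.calibration(name): a dict with "fx", "fy", "cx", "cy" (pixels), "R" (3x3) and "t" (3): a world point X has camera coordinates R X + t. Camera axes: x right, y down, z forward; pixel columns grow to the right and rows downward; lengths in m; the calibration is good to about 2 mm. A picture is of the moment at which its call begins: read the wrist's pose just before it. calibration takes no time and is no camera call; for the wrist camera it gives the pose at the moment of the call.
- ctrl.job_done(): hands the job in, once; it reports no verdict.
Trained networks look in the newest picture that a camera, given by its name, has taken for a name from the list of things; names that differ only in an ending like _2 or _b are one class to them, and where a whole thing is asked for, a point or a joint stands for the part that bears it (a point fixed in the world has none). Each returns a list of dicts, best first, with "confidence" (0 to 1); they miss things now and then, are a little off and sometimes report something else, mostly with a low value. They report only what shows in the picture. A call takes as long as a camera call.
- imaging.recognise(camera, target): "rect" ([left, top, width, height] in pixels, round what is visible of it).
- imaging.landmark_of(camera, target): "xy" ([column, row] in pixels: a listed point, or the origin of a listed thing).
The state is a dict: "time_s": time; "qpos": joint angles; "qd": joint speeds; "joint_efforts": joint torques, N m; "tcp_pos": TCP position; "eef_rot": TCP orientation; "contact_force": force on the tool from outside, world axes, zero at the start; "moment": the same for the moment, N m; "gripper_width": opening from 0.0 (shut) to 1.0 (fully open).
Only numpy, scipy, OpenCV 4.12 (cv2) and the standard library are available. Lean on these libraries where they do the work, as an engineer would, in place of code of your own. Each camera call takes 0.05 s, during which the arm holds its last target.

## Working session

There is one attempt and no reset: what is moved stays moved. The work goes in short steps, Python scripts to look and compute and a tool call to move; the robot and the scene stay as the last step left them, time stands still between calls to the robot, and variables do not carry over. Pictures are saved under pics/ and viewed, and the job is handed in when it is done.

Besides the shell and the picture viewer there is one more tool, called after "Emit:" as a command line: name --argument value ..., lists and objects as JSON in quotes. arm_command: Moves the arm, as the interface text tells. Its arguments: {"type":"object","properties":{"moves":{"type":"array"}},"required":["moves"]}

```bash
mkdir -p pics; ls
python3 - <<'E'
from station import monitor, imaging, ctrl
import cv2
print(monitor.get_obs(), ctrl.pinch_z)
for n in ("scene","top"):
    p,d=imaging.camera(n); cv2.imwrite(f"pics/{n}0.png",p)
    c=imaging.calibration(n); print(n,c)
    for t in ["box","box_push","handle","dock","dock_mouth","bolt","bolt_paddle"]:
        r=imaging.landmark_of(n,t)[:2]; print(t,[(x["xy"],round(x["confidence"],2)) for x in r])
print(monitor.get_obs()["time_s"])
E
```

```text
pics
{'time_s': 0.0, 'qpos': array([-1.12358403,  0.33285166, -0.06468203,  1.46091561,  0.02159869,
        1.34988626, -0.08853301]), 'qd': array([-0.00246863,  0.00193758,  0.00049408,  0.00144166, -0.0015315 ,
        0.00105007,  0.00051542]), 'joint_efforts': array([-3.28762962e-04, -6.23239160e+01,  2.49431416e-02, -3.89902461e+01,
       -6.10988773e-02,  3.99514439e-02,  1.62835809e-04]), 'tcp_pos': array([0.28279509, 0.55694579, 0.22177878]), 'eef_rot': array([-1.26111164e-04,  2.32766172e-01,  9.72532490e-01, -6.71056169e-04]), 'contact_force': array([-0.53069008, -0.35852807, -0.18441763]), 'moment': array([ 0.018046  , -0.02640422,  0.0079557 ]), 'gripper_width': 1.0012108265711612} 0.0187
scene {'fx': 571.7566633886532, 'fy': 571.7566633886532, 'cx': 321.342504027561, 'cy': 249.00139099337642, 'R': array([[-0.81018899,  0.58610373,  0.00873048],
       [ 0.43495593,  0.6111039 , -0.66133605],
       [-0.39294675, -0.53200981, -0.75003894]]), 't': array([ 0.47275509, -0.11700062,  1.83356002])}
box [([333.7, 296.3], 0.56), ([345.0, 282.7], 0.45)]
box_push [([345.7, 282.2], 0.69)]
handle [([331.2, 254.0], 0.58)]
dock [([291.8, 321.7], 0.62)]
dock_mouth []Traceback (most recent call last):
  File "<stdin>", line 8, in <module>
ValueError: it knows: beaker, bolt_paddle, bottle, box, box_push, dock, dock_mouth, handle, jar, pail, slide_frame, tip_box, tube_rack
```

```bash
cat > h.py <<'E'
from station import monitor, imaging, ctrl
import cv2, numpy as np
def ray(n,uv,z):
    c=imaging.calibration(n);R=c["R"];t=c["t"]
    o=-R.T@t; d=R.T@np.array([(uv[0]-c["cx"])/c["fx"],(uv[1]-c["cy"])/c["fy"],1])
    return o+d*(z-o[2])/d[2]
def proj(n,X):
    c=imaging.calibration(n);p=(c["R"]@np.asarray(X,float).T).T+c["t"]
    return np.stack([p[...,0]/p[...,2]*c["fx"]+c["cx"],p[...,1]/p[...,2]*c["fy"]+c["cy"]],-1)
def cloud(n,d):
    c=imaging.calibration(n);v,u=np.mgrid[:480,:640]
    P=np.stack([(u-c["cx"])/c["fx"]*d,(v-c["cy"])/c["fy"]*d,d],-1)
    W=(P-c["t"])@c["R"]; W[d<=0]=np.nan
    return W
E
python3 - <<'E'
from h import *
Z=dict(box=0,box_push=.015,handle=.2,dock=0,dock_mouth=0,bolt_paddle=.03)
for n in ("scene","top"):
    p,d=imaging.camera(n); cv2.imwrite(f"pics/{n}0.png",p); np.save(f"{n}0.npy",d)
    c=imaging.calibration(n); print(n,c['R'],c['t'])
    for t in ["box","box_push","handle","dock","dock_mouth","bolt_paddle","tube_rack","tip_box","bottle","jar","slide_frame","pail","beaker"]:
        r=imaging.landmark_of(n,t)[:2]; print(t,[(x["xy"],round(x["confidence"],2),ray(n,x["xy"],Z.get(t,0)).round(3)) for x in r])
print(monitor.get_obs()["time_s"])
E
```

```text
scene [[-0.81018899  0.58610373  0.00873048]
 [ 0.43495593  0.6111039  -0.66133605]
 [-0.39294675 -0.53200981 -0.75003894]] [ 0.47275509 -0.11700062  1.83356002]
box [([332.5, 295.1], 0.93, array([0.552, 0.011, 0.   ])), ([278.4, 248.9], 0.7, array([ 0.582, -0.223,  0.   ]))]
box_push [([348.9, 284.4], 0.93, array([0.499, 0.016, 0.015]))]
handle [([330.1, 252.1], 0.67, array([0.569, 0.015, 0.2  ]))]
dock [([297.2, 320.9], 0.96, array([ 0.683,  0.025, -0.   ]))]
dock_mouth []
bolt_paddle [([277.9, 249.0], 0.54, array([ 0.597, -0.201,  0.03 ]))]
tube_rack [([337.8, 362.9], 0.8, array([0.671, 0.193, 0.   ]))]
tip_box [([257.1, 205.1], 0.89, array([ 0.535, -0.421,  0.   ]))]
bottle [([253.6, 283.3], 0.82, array([ 0.711, -0.154,  0.   ]))]
jar [([368.5, 344.2], 0.56, array([0.571, 0.195, 0.   ]))]
slide_frame [([504.0, 360.5], 0.72, array([0.317, 0.437, 0.   ]))]
pail [([434.0, 431.6], 0.69, array([0.597, 0.471, 0.   ]))]
beaker []
top [[ 0.01065005 -0.99992642 -0.00580824]
 [-0.98970761 -0.00971188 -0.14277442]
 [ 0.14270751  0.00726902 -0.98973821]] [-0.04763071  0.56461176  1.42989691]
[... 199 characters left out ...]
mouth []
bolt_paddle [([380.9, 226.7], 0.71, array([ 0.602, -0.198,  0.03 ]))]
tube_rack [([236.8, 201.3], 0.91, array([0.677, 0.21 , 0.   ])), ([498.6, 305.5], 0.43, array([ 0.39 , -0.525,  0.   ]))]
tip_box [([462.5, 255.1], 0.95, array([ 0.529, -0.429,  0.   ])), ([500.1, 306.2], 0.43, array([ 0.388, -0.529,  0.   ]))]
bottle [([359.4, 188.4], 0.95, array([ 0.718, -0.14 ,  0.   ]))]
jar [([238.4, 235.5], 0.72, array([0.578, 0.202, 0.   ]))]
slide_frame [([148.9, 326.5], 0.64, array([0.322, 0.44 , 0.   ])), ([462.7, 255.4], 0.59, array([ 0.528, -0.43 ,  0.   ]))]
pail [([146.1, 230.0], 0.91, array([0.591, 0.464, 0.   ]))]
beaker [([499.2, 308.6], 0.82, array([ 0.381, -0.527,  0.   ]))]
1.7
```

```bash
ls pics
```

```text
scene0.png
top0.png
```

View pics/scene0.png

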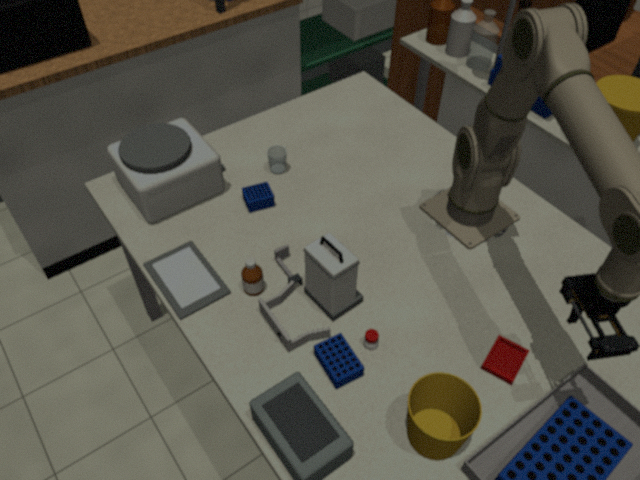

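View pics/top0.png

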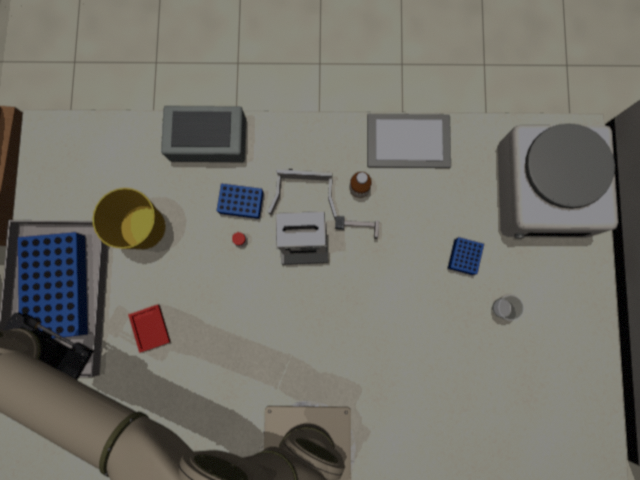

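The scene view shows the box (332,275) in front of the dock and the bolt arm to its right. In the top view the box spans columns 277-328, the dock's rear stop is at row 174, and the paddle is at (378,229). Next I'll use depth to fit the poses.

Run:
```python
from h import *
for n in ("top","scene"):
    W=cloud(n,np.load(n+"0.npy")); x,y,z=W[...,0],W[...,1],W[...,2]
    roi=(x>.4)&(x<.85)&(y>-.25)&(y<.15)
    print(n,"bench z",np.nanmedian(z[(x>.4)&(x<.48)&(abs(y)<.2)]))
    m=roi&(z>.19)&(z<.207); r=cv2.minAreaRect(np.c_[x[m],y[m]].astype(np.float32)*1000); print("case top",r,m.sum(),np.median(z[m]))
    m=roi&(z>.022)&(z<.035)&(x<.56)&(abs(y)<.09); 
    if m.sum()>5: r=cv2.minAreaRect(np.c_[x[m],y[m]].astype(np.float32)*1000); print("plinth",r,m.sum())
    m=roi&(z>.052)&(z<.068)&(x>.7)&(y>-.1); r=cv2.minAreaRect(np.c_[x[m],y[m]].astype(np.float32)*1000); print("stop",r,m.sum(),np.median(z[m]))
    m=roi&(z>.043)&(z<.06)&(y<-.15)&(x<.65); 
    if m.sum()>5: r=cv2.minAreaRect(np.c_[x[m],y[m]].astype(np.float32)*1000); print("paddle",r,m.sum(),np.median(z[m]))
p=cv2.imread("pics/top0.png"); cv2.imwrite("pics/topz.png",cv2.resize(p[150:280,210:400],None,fx=4,fy=4,interpolation=cv2.INTER_CUBIC))
p=cv2.imread("pics/scene0.png"); cv2.imwrite("pics/scenez.png",cv2.resize(p[220:370,230:400],None,fx=4,fy=4,interpolation=cv2.INTER_CUBIC))
```

```text
top bench z -0.0008044580090765633
case top ((567.7034912109375, 16.705020904541016), (87.00177001953125, 120.61237335205078), 3.5064375400543213) 1532 0.19912492320738595
plinth ((527.9765625, 14.151107788085938), (55.23879623413086, 128.96829223632812), 2.8622641563415527) 454
stop ((751.4974975585938, 15.271720886230469), (152.50048828125, 17.210128784179688), 87.99253845214844) 227 0.05865854405435769
paddle ((595.235595703125, -183.93614196777344), (9.084983825683594, 45.84059524536133), 89.81581115722656) 66 0.050115193657759835
scene bench z -0.0007466801059271722
case top ((568.4219360351562, 19.44671630859375), (88.78913116455078, 126.40581512451172), 3.226289987564087) 1139 0.19868371382852207
plinth ((524.2163696289062, 76.61312866210938), (68.54205322265625, 27.970197677612305), 26.71157455444336) 105
stop ((751.4095458984375, 17.576904296875), (155.7816619873047, 15.968338966369629), 86.42070770263672) 225 0.05891641969656727
paddle ((598.6497802734375, -180.3300018310547), (44.23136901855469, 15.941015243530273), 1.5621758699417114) 66 0.04986568575279249
```

View pics/topz.png

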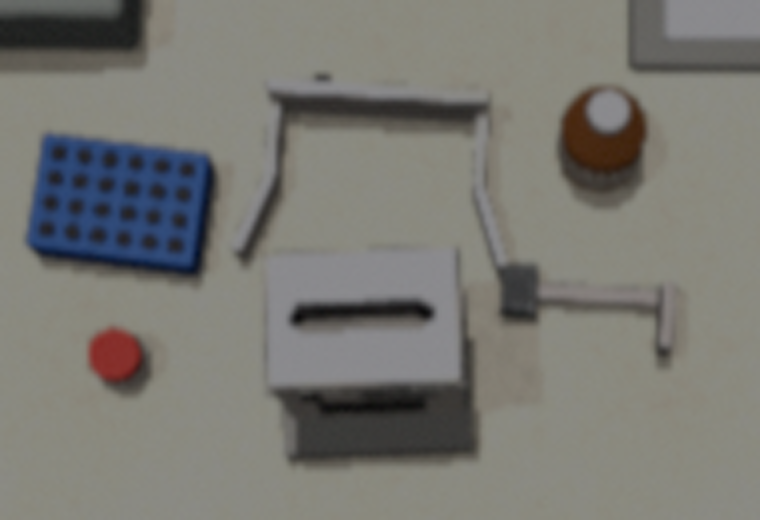

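View pics/scenez.png

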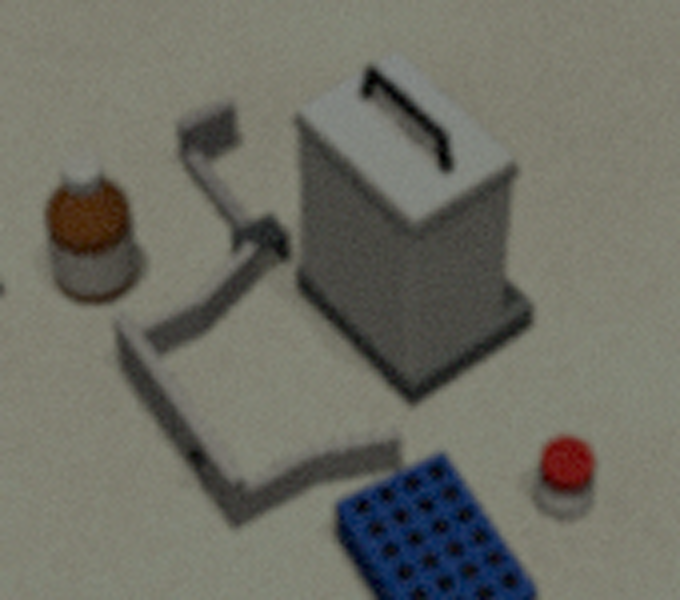

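```bash
cat > dock.py <<'E'
from h import *
from scipy.optimize import least_squares
P=[]
for n in ("top","scene"):
    W=cloud(n,np.load(n+"0.npy")); x,y,z=W[...,0],W[...,1],W[...,2]
    top=(z>.033)&(z<.044); st=(z>.053)&(z<.066)&(x>.72)&(x<.78)&(y>-.09)&(y<.12)
    c=top&(x>.6)&(x<.74)&(((y>-.1)&(y<-.04))|((y>.07)&(y<.125)))
    C=np.c_[x[c],y[c]];S=np.c_[x[st],y[st]]
    def f(q,C=C,S=S):
        def loc(A):
            d=A-q[:2];c,s=np.cos(q[2]),np.sin(q[2]);return d@np.array([[c,-s],[s,c]])
        l=loc(C); half=np.interp(l[:,0],[-.055,0,.065],[.089,.069,.069])+q[3]
        return np.r_[abs(l[:,1])-half, loc(S)[:,0]-.055-q[3]]
    r=least_squares(f,[.69,.016,-.04,.004],loss="soft_l1",f_scale=.003)
    print(n,r.x.round(4),len(C),len(S),np.sqrt(np.mean(r.fun**2)))
E
python3 dock.py
python3 - <<'E'
from h import *
for n in ("top","scene"):
    W=cloud(n,np.load(n+"0.npy")); x,y,z=W[...,0],W[...,1],W[...,2]
    m=(z>.043)&(z<.06)&(y<-.15)&(x<.65)&(x>.5)&(y>-.25)
    q=np.c_[x[m],y[m]]; print(n,q.min(0),q.max(0),q.mean(0))
    # bystanders ranges near
E
```

```text
top [ 0.6893  0.0185 -0.0407  0.0042] 233 219 0.003924390107159573
scene [ 0.6922  0.0219 -0.0424  0.0033] 288 218 0.006883662747526629
top [ 0.57232122 -0.18853485] [ 0.61815893 -0.1793729 ] [ 0.5951997 -0.1839259]
scene [ 0.57641968 -0.18827332] [ 0.6208227  -0.17222868] [ 0.59781196 -0.17933371]
```

Run:
```python
from h import *
o=monitor.get_obs(); c=imaging.calibration("wrist")
p=-c["R"].T@c["t"]
from scipy.spatial.transform import Rotation as Ro
w,x,y,z=o["eef_rot"]; R=Ro.from_quat([x,y,z,w])
print("cam in tool",R.inv().apply(p-o["tcp_pos"]), "tool x,y,z",R.as_matrix().T.round(3))
```

```text
cam in tool [ 0.06951983  0.00044555 -0.161823  ] tool x,y,z [[-0.892  0.453  0.   ]
 [ 0.453  0.892  0.   ]
 [ 0.     0.    -1.   ]]
```

Emit:
arm_command --moves '[[[8.7,0,0,0,0,0,-8.2],[8.7,0,0,0,0,0,-8.2],[8.7,0,0,0,0,0,-8.2],[8.7,-1.7,-5,0,0,0,0],[8.7,-1.7,-5,0,0,0,0],[8.7,-1.7,-5,0,0,0,0],[8.7,-1.7,-5,0,0,0,0],[8.7,-1.7,-5,0,0,0,0]]]'

```text
time_s: 2.7
tcp_pos: [0.3581, 0.3024, 0.2228]
eef_rot: [0.0, 0.02, 1.0, 0.0]
contact_force: [-0.3, -0.6, 0.2]
gripper_width: 0.999
```

Emit:
arm_command --moves '[[[8.7,-1.4,-4.8,0,0,0,0],[8.7,-1.4,-4.8,0,0,0,0],[8.7,-1.4,-4.8,0,0,0,0],[8.7,-1.4,-4.8,0,0,0,0],[8.7,-1.4,-4.8,0,0,0,0],[8.7,-1.4,-4.8,0,0,0,0],[8.7,0,0,0,0,-10,0],[8.7,0,0,0,0,-10,0]]]'

```text
time_s: 3.7
tcp_pos: [0.4308, 0.0125, 0.2228]
eef_rot: [0.176, 0.021, 0.984, -0.003]
contact_force: [0.7, 0.5, -0.4]
gripper_width: 1.001
```

Run:
```python
from h import *
from scipy.spatial.transform import Rotation as Ro
o=monitor.get_obs(); w,x,y,z=o["eef_rot"]; print(o["tcp_pos"],o["qpos"].round(2),Ro.from_quat([x,y,z,w]).as_matrix().T.round(3))
p,d=imaging.camera("scene"); cv2.imwrite("pics/s1.png",p)
```

```text
[0.43079373 0.01252951 0.22284833] [-0.51 -0.43  0.23  2.22  0.24  1.01  1.15] [[-0.937  0.039 -0.347]
 [ 0.042  0.999  0.001]
 [ 0.347 -0.014 -0.938]]
```

View pics/s1.png

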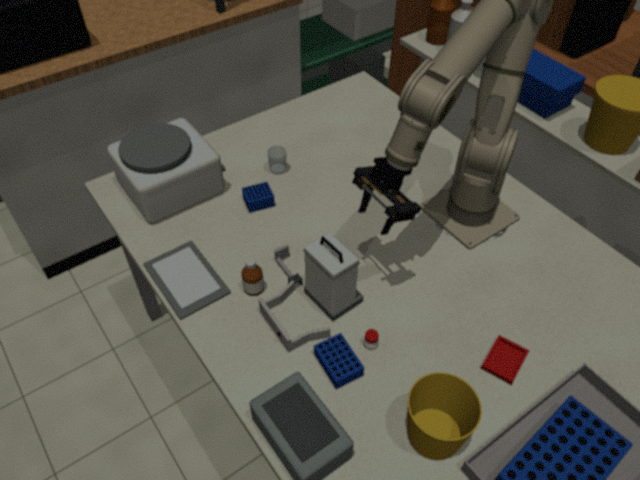

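Emit:
arm_command --moves '[[[8.7,0.6,0,3.3,0,0,0],[8.7,0.6,0,3.3,0,0,0],[8.7,0.6,0,3.3,0,0,0],[8.7,0.7,0,3.3,0,0,0],[8.7,0.7,0,3.3,0,0,0],[8.7,0.7,0,3.3,0,0,0],[8.7,0,0,0,0,0,0],[8.7,0,0,0,0,0,0]]]'

```text
time_s: 4.75
tcp_pos: [0.4616, 0.0118, 0.0242]
eef_rot: [0.174, 0.02, 0.985, -0.003]
contact_force: [-0.1, 0.2, 0.2]
gripper_width: 1.0
```

Run:
```python
from h import *
from scipy.spatial.transform import Rotation as Ro
o=monitor.get_obs(); w,x,y,z=o["eef_rot"]; print(o["tcp_pos"],o["qpos"].round(2),Ro.from_quat([x,y,z,w]).as_matrix().T.round(3))
p,d=imaging.camera("wrist"); cv2.imwrite("pics/w1.png",p)
p,d=imaging.camera("top"); cv2.imwrite("pics/t1.png",cv2.resize(p[150:330,210:400],None,fx=3,fy=3))
```

```text
[0.4615985  0.01175776 0.02422312] [-0.52 -0.02  0.34  2.39  0.2   0.44  1.19] [[-0.939  0.038 -0.343]
 [ 0.041  0.999  0.   ]
 [ 0.342 -0.014 -0.939]]
```

View pics/w1.png

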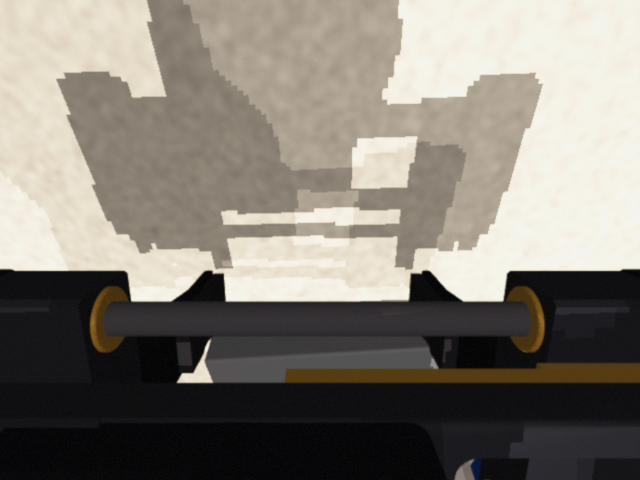

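View pics/t1.png

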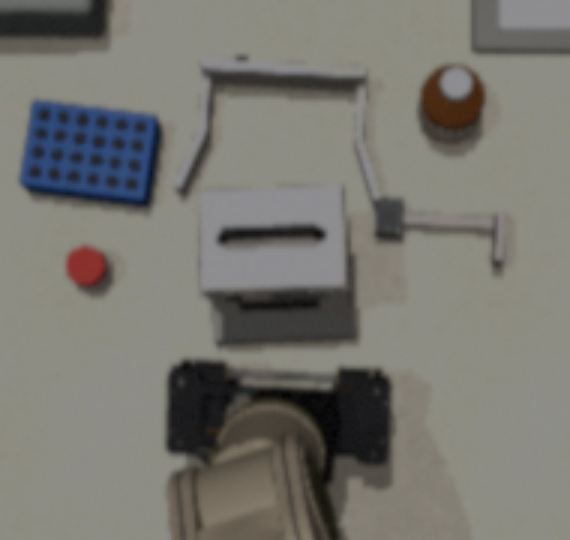

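Emit:
arm_command --moves '[[[8.7,-0.28,0,0.71,0,0,0],[8.7,-0.28,0,0.71,0,0,0],[8.7,-0.56,0,0.21,0,0,0],[8.7,-0.56,0,0.21,0,0,0],[8.7,-0.56,0,0.21,0,0,0],[8.7,-0.56,0,0.21,0,0,0],[8.7,-0.56,0,0.21,0,0,0],[8.7,-0.56,0,0.21,0,0,0]]]'

```text
time_s: 5.85
tcp_pos: [0.505, 0.0105, 0.0102]
eef_rot: [0.171, 0.019, 0.985, -0.003]
contact_force: [-14.6, 2.4, 10.9]
gripper_width: 0.998
```

```bash
cat > look.py <<'E'
import sys
from h import *
from scipy.spatial.transform import Rotation as Ro
o=monitor.get_obs(); w,x,y,z=o["eef_rot"]; print(o["tcp_pos"].round(4),o["contact_force"].round(1),o["qpos"].round(2)); print(Ro.from_quat([x,y,z,w]).as_matrix().T.round(3))
D=np.array([.690,.0195]);a=-.041
ex=np.array([np.cos(a),np.sin(a)]);ey=np.array([-ex[1],ex[0]])
print("tcp dock",((o["tcp_pos"][:2]-D)@ex).round(4),((o["tcp_pos"][:2]-D)@ey).round(4))
p,d=imaging.camera("top"); cv2.imwrite(f"pics/{sys.argv[1]}.png",cv2.resize(p[150:330,210:400],None,fx=3,fy=3))
W=cloud("top",d); x,y,z=W[...,0],W[...,1],W[...,2]
m=(x>.45)&(x<.8)&(y>-.1)&(y<.15)&(z>.192)&(z<.205)
m=cv2.morphologyEx(m.astype(np.uint8),cv2.MORPH_OPEN,np.ones((3,3)))
k,l,s,_=cv2.connectedComponentsWithStats(m); i=1+np.argmax(s[1:,4]); m=l==i
(c,wh,an)=cv2.minAreaRect(np.c_[x[m],y[m]].astype(np.float32)*1000)
if an>45: an-=90; wh=wh[::-1]
b=np.radians(an); org=np.array(c)/1000-.0125*np.array([np.cos(b),np.sin(b)])
print("case",wh,"z",np.median(z[m]).round(4),"box dock x,y,yaw",((org-D)@ex).round(4),((org-D)@ey).round(4),round(b-a,3))
m=(z>.043)&(z<.06)&(y<-.09)&(x<.65)&(x>.54)&(y>-.25)
if m.sum()>3:
    q=np.c_[x[m],y[m]].mean(0)-D; print("paddle dock",(q@ex).round(4),(q@ey).round(4),m.sum())
E
python3 look.py t2
```

```text
[0.505  0.0105 0.0102] [-14.6   2.4  10.9] [-0.49  0.12  0.35  2.3   0.07  0.4   1.32]
[[-0.941  0.037 -0.338]
 [ 0.039  0.999 -0.   ]
 [ 0.337 -0.013 -0.941]]
tcp dock -0.1845 -0.0166
case (85.44766998291016, 120.22329711914062) z 0.1989 box dock x,y,yaw -0.1197 -0.0125 0.008
paddle dock -0.0865 -0.2072 65
```

View pics/t2.png

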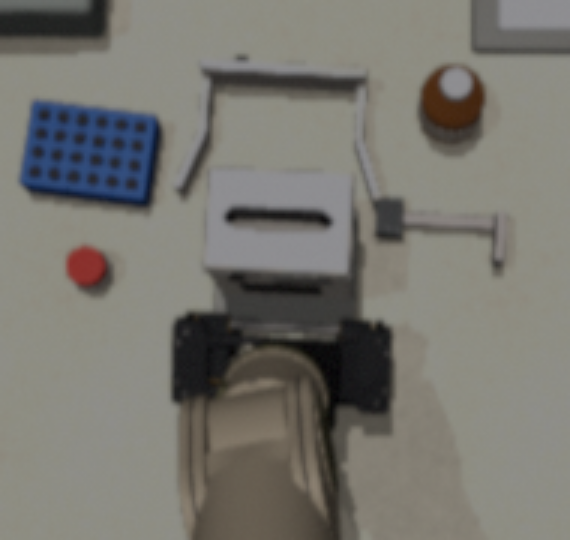

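Emit:
arm_command --moves '[[[8.7,-0.57,0.16,0.18,0,0,0],[8.7,-0.57,0.16,0.18,0,0,0],[8.7,-0.57,0.16,0.18,0,0,0],[8.7,-0.57,0.16,0.18,0,0,0],[8.7,-0.57,0.16,0.18,0,0,0],[8.7,-0.57,0.16,0.18,0,0,0],[8.7,0,0,0,0,0,0],[8.7,0,0,0,0,0,0]]]'

```text
time_s: 6.9
tcp_pos: [0.542, 0.0177, 0.012]
eef_rot: [0.172, 0.02, 0.985, -0.004]
contact_force: [-4.7, -1.1, -4.4]
gripper_width: 1.001
```

```bash
python3 look.py t3
```

```text
[0.542  0.0177 0.012 ] [-4.7 -1.1 -4.4] [-0.48  0.19  0.33  2.21  0.01  0.41  1.36]
[[-0.94   0.038 -0.34 ]
 [ 0.041  0.999 -0.   ]
 [ 0.339 -0.014 -0.941]]
tcp dock -0.1478 -0.0079
case (85.91142272949219, 120.13877868652344) z 0.199 box dock x,y,yaw -0.0825 -0.0051 0.013
paddle dock -0.0867 -0.2071 65
```

Emit:
arm_command --moves '[[[8.7,-0.57,0.12,0.19,0,0,0],[8.7,-0.57,0.12,0.19,0,0,0],[8.7,-0.57,0.12,0.19,0,0,0],[8.7,-0.57,0.12,0.19,0,0,0],[8.7,-0.57,0,0.19,0,0,0],[8.7,-0.57,0,0.19,0,0,0],[8.7,0,0,0,0,0,0],[8.7,0,0,0,0,0,0]]]'

```text
time_s: 7.95
tcp_pos: [0.5792, 0.0214, 0.0139]
eef_rot: [0.174, 0.02, 0.985, -0.003]
contact_force: [-4.4, -0.4, -2.9]
gripper_width: 0.999
```

```bash
python3 look.py t4
```

```text
[0.5792 0.0214 0.0139] [-4.4 -0.4 -2.9] [-0.45  0.26  0.32  2.12 -0.03  0.43  1.4 ]
[[-0.939  0.038 -0.342]
 [ 0.04   0.999  0.   ]
 [ 0.342 -0.014 -0.94 ]]
tcp dock -0.1108 -0.0026
case (86.264404296875, 119.58515930175781) z 0.199 box dock x,y,yaw -0.0455 0.0011 0.0
paddle dock -0.0866 -0.207 66
```

View pics/t4.png

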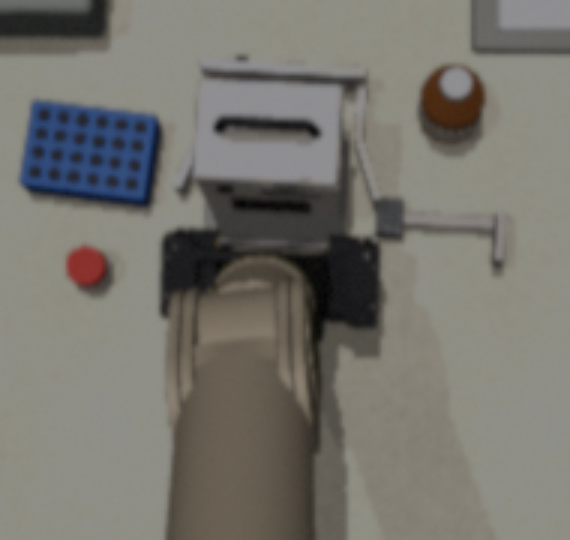

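Emit:
arm_command --moves '[[[8.7,-0.56,0,0.21,0,0,0],[8.7,-0.56,0,0.21,0,0,0],[8.7,-0.56,0,0.21,0,0,0],[8.7,-0.56,0,0.21,0,0,0],[8.7,-0.56,0,0.21,0,0,0],[8.7,-0.56,0,0.21,0,0,0],[8.7,0,0,0,0,0,0],[8.7,0,0,0,0,0,0]]]'

```text
time_s: 9.0
tcp_pos: [0.6154, 0.02, 0.0137]
eef_rot: [0.174, 0.02, 0.985, -0.003]
contact_force: [-4.7, 0.7, -1.2]
gripper_width: 0.997
```

```bash
python3 look.py t5
```

```text
[0.6154 0.02   0.0137] [-4.7  0.7 -1.2] [-0.41  0.33  0.3   2.03 -0.07  0.45  1.45]
[[-0.939  0.038 -0.342]
 [ 0.04   0.999  0.   ]
 [ 0.342 -0.014 -0.94 ]]
tcp dock -0.0746 -0.0026
case (86.34497833251953, 119.6999740600586) z 0.1989 box dock x,y,yaw -0.0094 0.001 0.006
paddle dock -0.086 -0.2071 64
```

Emit:
arm_command --moves '[[[8.7,-0.28,0,0.1,0,0,0],[8.7,-0.28,0,0.1,0,0,0],[8.7,-0.19,0,0.07,0,0,0],[8.7,-0.19,0,0.07,0,0,0],[8.7,0,0,0,0,0,0],[8.7,0,0,0,0,0,0],[8.7,0,0,0,0,0,0],[8.7,0,0,0,0,0,0]]]'

```text
time_s: 10.05
tcp_pos: [0.6238, 0.0196, 0.0133]
eef_rot: [0.172, 0.02, 0.985, -0.003]
contact_force: [-14.6, 0.8, 8.1]
gripper_width: 1.002
```

```bash
python3 look.py t6
```

```text
[0.6238 0.0196 0.0133] [-14.6   0.8   8.1] [-0.4   0.34  0.29  2.01 -0.08  0.46  1.46]
[[-0.94   0.038 -0.339]
 [ 0.04   0.999  0.   ]
 [ 0.339 -0.014 -0.941]]
tcp dock -0.0661 -0.0026
case (86.16588592529297, 119.51991271972656) z 0.1991 box dock x,y,yaw -0.0019 0.0008 0.001
paddle dock -0.0865 -0.2071 66
```

Emit:
arm_command --moves '[[[8.7,-0.19,0,0.05,0,0,0],[8.7,-0.19,0,0.05,0,0,0],[8.7,0,0,0,0,0,0],[8.7,0,0,0,0,0,0],[8.7,0,0,0,0,0,0],[8.7,0,0,0,0,0,0],[8.7,0,0,0,0,0,0],[8.7,0,0,0,0,0,0]]]'

```text
time_s: 11.1
tcp_pos: [0.6245, 0.0196, 0.0129]
eef_rot: [0.169, 0.02, 0.985, -0.003]
contact_force: [-39.8, 0.8, 31.8]
gripper_width: 1.002
```

```bash
python3 look.py t7
```

```text
[0.6245 0.0196 0.0129] [-39.8   0.8  31.8] [-0.39  0.35  0.29  2.   -0.09  0.47  1.46]
[[-0.942  0.038 -0.333]
 [ 0.04   0.999  0.   ]
 [ 0.333 -0.013 -0.943]]
tcp dock -0.0655 -0.0026
case (86.3543701171875, 120.02379608154297) z 0.199 box dock x,y,yaw -0.0017 0.0011 -0.002
paddle dock -0.087 -0.2072 63
```

View pics/t7.png

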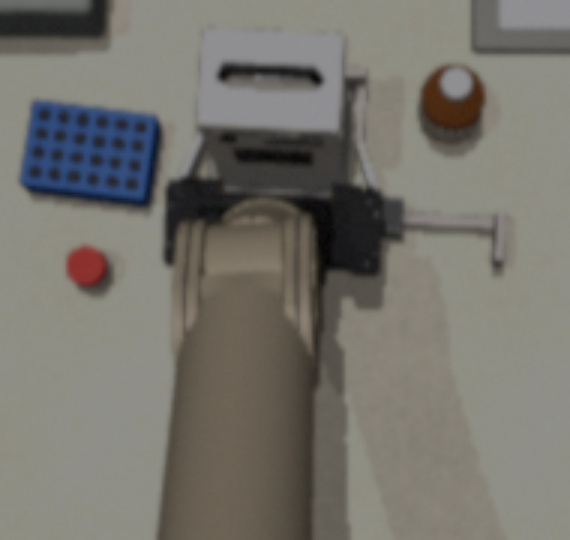

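Emit:
arm_command --moves '[[[8.7,1.9,0,-0.7,0,0,0],[8.7,2.8,0,-1,0,0,0],[8.7,2.8,0,-1,0,0,0],[0,-0.6,0,-1.6,0,0,0],[0,0,-4.9,0,0,0,0],[0,0,-4.9,0,0,0,0],[0,0,-4.9,0,0,0,0],[0,0,-4.9,0,0,0,0]]]'

```text
time_s: 12.15
tcp_pos: [0.5435, -0.1756, 0.0324]
eef_rot: [0.176, 0.02, 0.984, -0.004]
contact_force: [0.6, 0.7, 0.6]
gripper_width: 0.518
```

```bash
python3 look.py t8
python3 - <<'E'
from h import *
p,d=imaging.camera("scene"); cv2.imwrite("pics/s8.png",cv2.resize(p[150:370,200:450],None,fx=2.5,fy=2.5))
E
```

```text
[ 0.5435 -0.1756  0.0324] [0.6 0.7 0.6] [-0.04  0.21  0.35  2.13 -0.34  0.49  2.1 ]
[[-0.937  0.038 -0.346]
 [ 0.041  0.999 -0.001]
 [ 0.346 -0.015 -0.938]]
tcp dock -0.1384 -0.2009
case (86.04991149902344, 119.65338134765625) z 0.199 box dock x,y,yaw -0.0013 0.0008 0.012
paddle dock -0.0884 -0.208 68
```

View pics/t8.png

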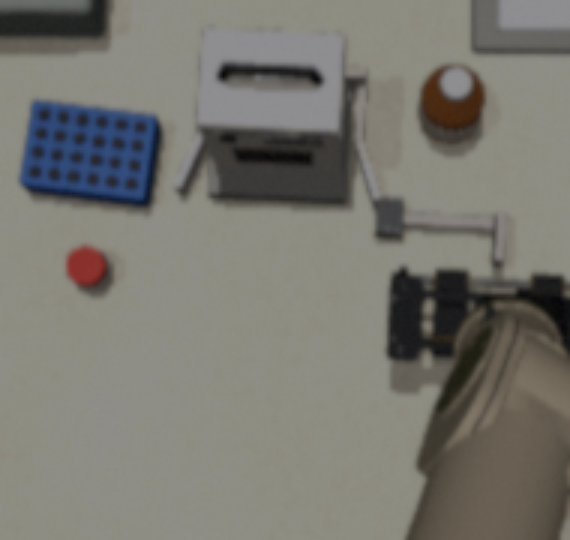

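View pics/s8.png

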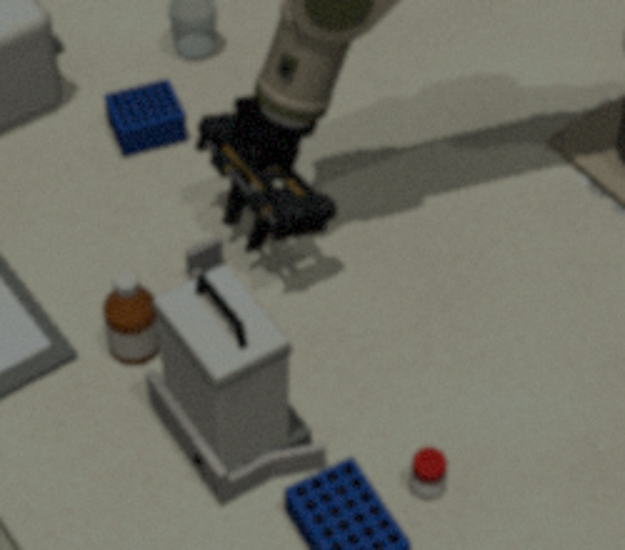

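Emit:
arm_command --moves '[[[0,0,-2.8,0,0,0,0],[0,0,-2.7,0,0,0,0],[0,0,0,0,0,0,0],[0,0,0,0,0,0,0],[0,0,0,0,0,0,0],[0,-1.4,0,0.52,0,0,0],[0,-1.4,0,0.52,0,0,0],[0,-1,0,0.37,0,0,0]]]'

```text
time_s: 13.25
tcp_pos: [0.5817, -0.2296, 0.0305]
eef_rot: [0.174, 0.019, 0.985, -0.004]
contact_force: [-0.3, -0.1, 0.1]
gripper_width: 0.001
```

```bash
python3 look.py t9
python3 - <<'E'
from h import *
p,d=imaging.camera("scene"); cv2.imwrite("pics/s9.png",cv2.resize(p[150:370,200:450],None,fx=2.5,fy=2.5))
E
```

```text
[ 0.5817 -0.2296  0.0305] [-0.3 -0.1  0.1] [ 0.06  0.33  0.34  1.98 -0.43  0.55  2.24]
[[-0.939  0.037 -0.342]
 [ 0.039  0.999 -0.   ]
 [ 0.342 -0.014 -0.94 ]]
tcp dock -0.098 -0.2533
case (86.29771423339844, 119.38705444335938) z 0.1992 box dock x,y,yaw -0.0013 0.0008 0.007
paddle dock -0.0814 -0.2083 39
```

View pics/s9.png

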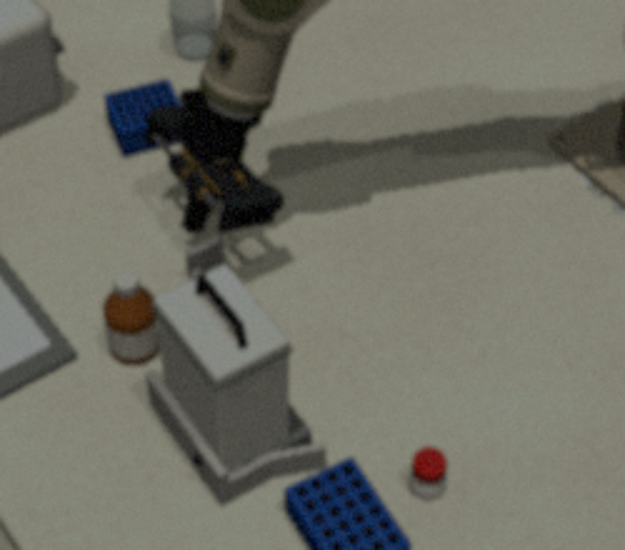

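Emit:
arm_command --moves '[[[0,0,1.1,0,0,0,0],[0,0,1.0,0,0,0,0],[0,0,1.0,0,0,0,0],[0,0,1.0,0,0,0,0],[0,0,1.0,0,0,0,0],[0,0,1.0,0,0,0,0],[0,0,1.0,0,0,0,0],[0,0,1.0,0,0,0,0]]]'

```text
time_s: 14.35
tcp_pos: [0.5834, -0.1484, 0.0305]
eef_rot: [0.174, 0.02, 0.985, -0.003]
contact_force: [0.1, -1.0, -1.4]
gripper_width: 0.006
```

```bash
python3 look.py t10
python3 - <<'E'
from h import *
p,d=imaging.camera("scene"); cv2.imwrite("pics/s10.png",cv2.resize(p[150:370,200:450],None,fx=2.5,fy=2.5))
E
```

```text
[ 0.5834 -0.1484  0.0305] [ 0.1 -1.  -1.4] [-0.12  0.28  0.36  2.05 -0.33  0.5   2.01]
[[-0.939  0.038 -0.342]
 [ 0.041  0.999  0.   ]
 [ 0.342 -0.014 -0.94 ]]
tcp dock -0.0996 -0.1721
case (86.6919937133789, 120.17698669433594) z 0.1989 box dock x,y,yaw -0.0016 0.0012 -0.001
paddle dock -0.0717 -0.1599 18
```

View pics/s10.png

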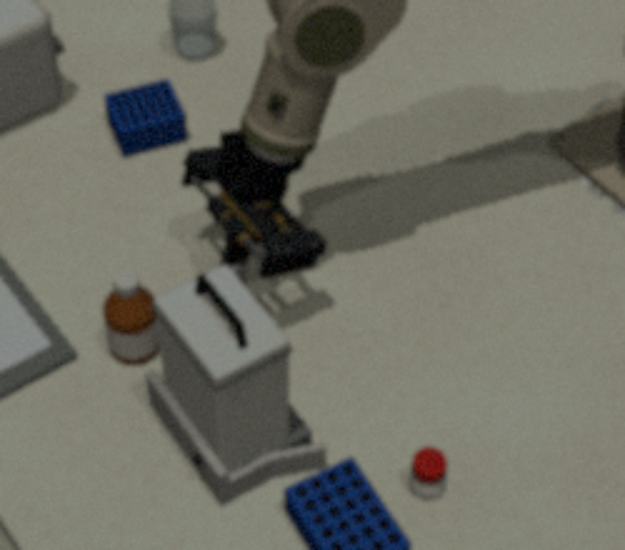

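View pics/t10.png

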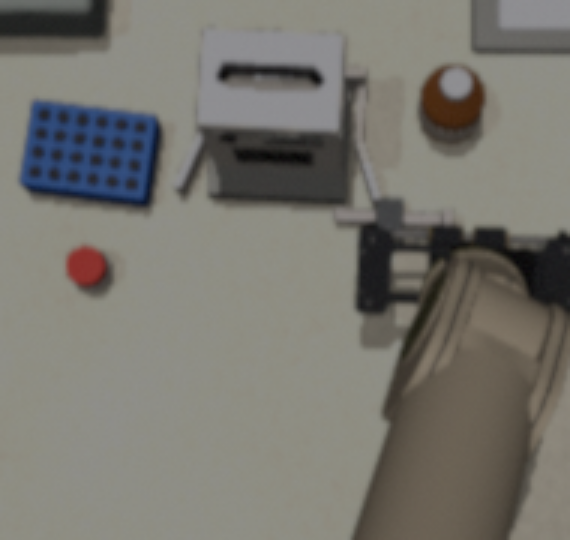

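Emit:
arm_command --moves '[[[0,0,0.6,0,0,0,0],[0,0,0.6,0,0,0,0],[0,0,0.4,0,0,0,0],[0,0,0.3,0,0,0,0],[0,0,0.2,0,0,0,0],[0,0,0.2,0,0,0,0],[0,0,0,0,0,0,0],[0,0,0,0,0,0,0]]]'

```text
time_s: 15.45
tcp_pos: [0.5843, -0.1259, 0.0305]
eef_rot: [0.174, 0.02, 0.985, -0.003]
contact_force: [0.2, -0.1, 0.8]
gripper_width: 0.005
```

```bash
python3 look.py t11
```

```text
[ 0.5843 -0.1259  0.0305] [ 0.2 -0.1  0.8] [-0.17  0.27  0.37  2.07 -0.3   0.49  1.94]
[[-0.939  0.038 -0.342]
 [ 0.04   0.999  0.   ]
 [ 0.342 -0.014 -0.94 ]]
tcp dock -0.0997 -0.1496
case (85.98775482177734, 120.48914337158203) z 0.1989 box dock x,y,yaw -0.0012 0.0011 0.015
paddle dock -0.0739 -0.1379 21
```

Emit:
arm_command --moves '[[[0,0,0.2,0,0,0,0],[0,0,0.2,0,0,0,0],[0,0,0.2,0,0,0,0],[0,0,0,0,0,0,0],[0,0,0,0,0,0,0],[0,0,0,0,0,0,0],[0,0,0,0,0,0,0],[0,0,0,0,0,0,0]]]'

```text
time_s: 16.5
tcp_pos: [0.5843, -0.1245, 0.0306]
eef_rot: [0.174, 0.022, 0.984, -0.006]
contact_force: [1.4, -15.4, -4.2]
gripper_width: 0.005
```

```bash
python3 look.py t12
```

```text
[ 0.5843 -0.1245  0.0306] [  1.4 -15.4  -4.2] [-0.19  0.27  0.38  2.07 -0.29  0.49  1.92]
[[-0.938  0.042 -0.343]
 [ 0.046  0.999 -0.003]
 [ 0.343 -0.019 -0.939]]
tcp dock -0.0997 -0.1482
case (86.28703308105469, 119.8617172241211) z 0.199 box dock x,y,yaw -0.0013 0.0009 -0.002
paddle dock -0.0728 -0.1369 22
```

View pics/t12.png

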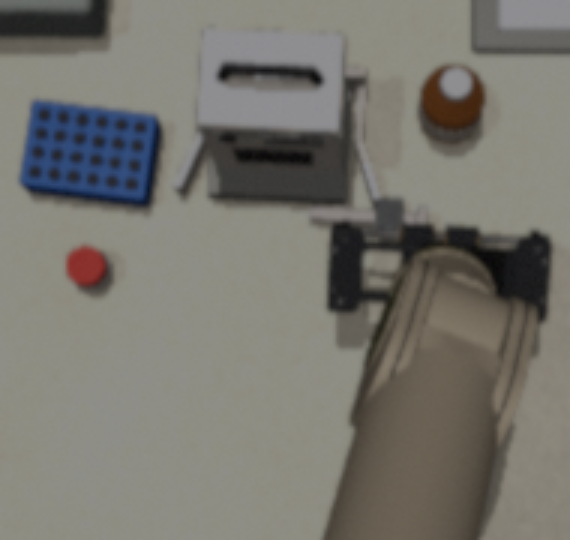

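Emit:
arm_command --moves '[[[0,0,-1.5,0,0,0,0],[0,0,-2,0,0,0,0],[0,0,-1,0,0,0,0],[0,2.8,0,-1,0,0,0],[0,3.8,0,-1.4,0,0,0],[0,3.8,0,-1.4,0,0,0],[0,-1,0,-3,0,0,0],[0,0,0,0,0,0,0]]]'

```text
time_s: 17.55
tcp_pos: [0.4725, -0.1604, 0.0645]
eef_rot: [0.176, 0.02, 0.984, -0.003]
contact_force: [-0.2, 0.5, -0.2]
gripper_width: 0.008
```

```bash
python3 look.py t13
python3 - <<'E'
from h import *
d=imaging.camera("top")[1]
p,d2=imaging.camera("scene"); cv2.imwrite("pics/s13.png",cv2.resize(p[150:370,200:450],None,fx=2.5,fy=2.5))
# bolt bar nose: z .016..; height 12 -> top .022
W=cloud("top",d);x,y,z=W[...,0],W[...,1],W[...,2]
D=np.array([.690,.0195]);a=-.041;ex=np.array([np.cos(a),np.sin(a)]);ey=np.array([-ex[1],ex[0]])
q=np.stack([x,y],-1)-D; u=q@ex; v=q@ey
m=(u>-.073)&(u<-.063)&(z>.012)&(z<.03)&(v>-.2)&(v<0); print("bar y",v[m].min(),v[m].max())
m=(u>-.115)&(u<-.08)&(z>.04)&(v<-.1)&(v>-.25)&(z<.06); print("paddle y",v[m].min(),v[m].max(),v[m].mean())
E
```

```text
[ 0.4725 -0.1604  0.0645] [-0.2  0.5 -0.2] [-0.11 -0.01  0.41  2.27 -0.16  0.54  1.96]
[[-0.937  0.038 -0.346]
 [ 0.04   0.999  0.   ]
 [ 0.346 -0.014 -0.938]]
tcp dock -0.2099 -0.1886
case (85.51815032958984, 119.82454681396484) z 0.199 box dock x,y,yaw -0.0014 0.0008 -0.006
paddle dock -0.0859 -0.1352 59
bar y -0.129664145111377 -0.03145215923538024
paddle y -0.13997212637268364 -0.1298415758747172 -0.13480945946881948
```

View pics/t13.png

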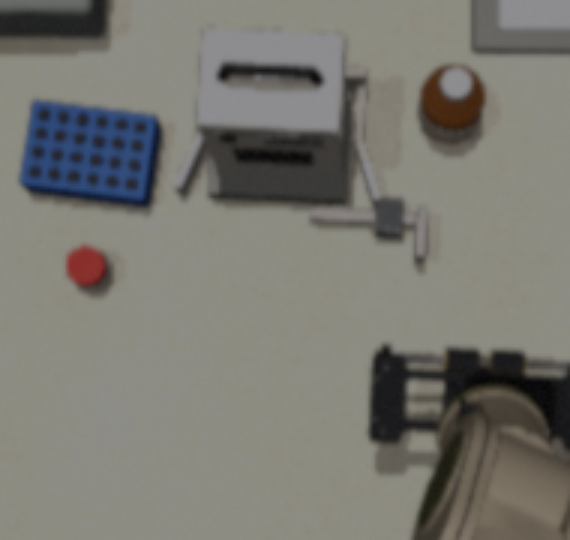

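View pics/s13.png

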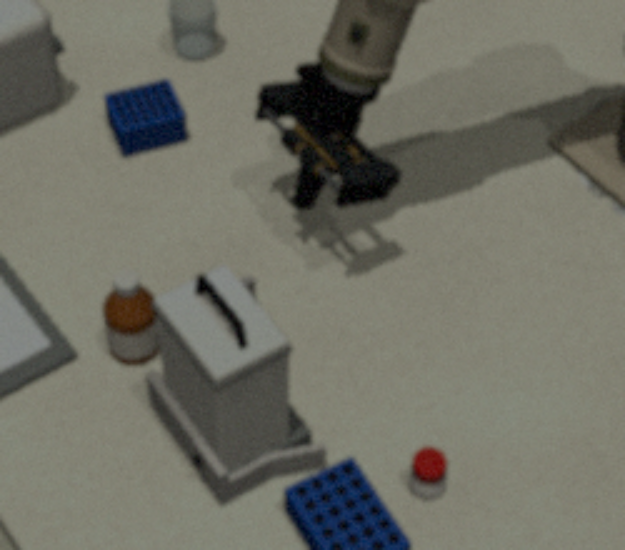

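```bash
python3 -c "
from station import ctrl; print(ctrl.job_done())"
```

```text
the job is handed in; nothing more can be done
None
```

The box is pushed home against the rear stop and the bolt is across in front of it. I handed the job in after about 18 s; no verdict is reported.

- **Box:** I pushed low on the plinth with the open gripper tilted back about 20°, straightening and centring the box on the way in. At the stop the push force rose to about 40 N with almost no further movement. The last depth check put it at x ≈ -1.4 mm, y ≈ +1 mm and yaw within about 0.01 rad in the dock's frame. Its top was still level at about 199 mm, so it is upright.
- **Bolt:** I pushed the paddle with closed fingers until it stalled at about 15 N. The paddle moved about 72 mm and the nose now sits at dock y ≈ -31 mm, against -30 mm for fully across.
- **Clearance:** The gripper is withdrawn and touches nothing. The bystanders near the dock look unmoved in the last pictures. I did not measure any of them again, and the pail, slide frame and beaker are not fully shown there.

The two cameras differed by about 3 mm on the dock's position. I settled "home" by the force rise at the stop as well as by the measured position.

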